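# Set the stop screw to its setting block

## Robot

A 6-joint arm with a two-finger parallel gripper is mounted at the origin on the work surface. World frame = base frame: x ahead of the robot, y to its left, z up, the work surface at z = 0. Lengths are in m, angles in degrees, forces in N, time in s.
With the tool pointing down it reaches from about 0.35 to 0.875 m from the base axis. Payload 4.2 kg.
Tool frame: the origin (TCP) lies where the fingers leave the gripper's body, on its centre line; the fingertips stand 70 mm ahead of it and the grasp point (between the pads) lies 51 mm ahead of it; z points along the fingers, y is the direction in which the jaws open and shut (so a half turn about z gives the same grasp; the last joint's range is limited). The gripper opens to 87 mm and grips with 3 to 60 N. Pads are 19 mm wide; open, the fingers measure 117 mm over their backs; the gripper's body (75 mm by 190 mm) begins 51 mm behind the grasp point.
Start: joints at [86.837, 22.042, 0.453, 0, -68.411, -14.817], TCP at [0.193, 0.594, 0.292] pointing down, gripper open.
Joint ranges: [-179.83, 179.83], [-69.29, 118.12], [-61.27, 80.66], [-181.25, 117.63], [-171.15, -9.14], [-177.46, 177.46]. Speed limits (degrees/s): [159.86, 159.86, 180, 180, 180, 180].

## Interface

Orientations are given as a 3x3 rotation matrix whose columns are the frame's x, y, z axes.
In Python, from station import sense, cams, job gives the robot as it stands. The module is installed in compiled form; this text tells all that it offers.
- The arm moves only by the shell command python3 -m handwheel 'ROWS'. ROWS is JSON, a list of rows, each a list of 5 numbers: the shift along the tool's x, y, z in cm, then the turn about the tool's z in degrees, then the opening, from 0 (shut) to 1 (fully open). A call has 1 to 10 rows; each row shifts and turns the commanded pose from where the row before left it, along the tool's axes as they then stand; what a row does not reach is not made up. A row lasts 1/8 s, in which the tool goes at most 62.5 mm and 10.7 degrees, less where a joint would pass 70% of its speed; a pose out of reach is approached as far as the arm can. A call with a gripper value outside its range is refused whole. The fingers move at their own pace and stop on an object; the grip force is fixed at half the most. Time passes only in rows, so rows that do not move let the fingers close. It gives the time, the measured TCP pose, the force and the opening at its end, in the units of the state.
- sense(): the state, without advancing time (a new reading comes with each control period).
- cams.capture(name): name is "scene" or "top" or "wrist"; returns the picture (480x640x3 uint8, red, green, blue); there is no depth.
- cams.camera_params(name): a dict with "fx", "fy", "cx", "cy" (pixels), "origin" and "rotation" of the camera in the world. Camera axes: x right, y down, z forward; pixel columns grow to the right and rows downward; lengths in m; the calibration is good to about 2 mm. A picture is of the moment at which its call begins: read the wrist's pose just before it. camera_params takes no time and is no camera call; for the wrist camera it gives the pose at the moment of the call.
- job.finish_job(): hands the job in, once; it reports no verdict.
The state is a dict: "time_s": time; "joints": joint angles; "joint_velocities": joint speeds; "effort": joint torques, N m; "tcp_pos": TCP position; "ee_rot": TCP orientation; "wrist_force": force on the tool from outside, world axes, zero at the start; "moment": the same for the moment, N m; "gripper_width": opening from 0.0 (shut) to 1.0 (fully open).
Only numpy, scipy, OpenCV 4.12 (cv2) and the standard library are available. Lean on these libraries where they do the work, as an engineer would, in place of code of your own. Each camera call takes 0.05 s, during which the arm holds its last target. There are 200 camera calls.

## Task

Fit the chrome driver from its holder onto the head of the gauge's stop screw and turn the screw down, with the driver only, until the aluminium setting block just drags beneath the foot: a pull of about 6 N should slide it. Prove the drag by drawing the block about 20 mm out by its tab, and leave it there, still lightly nipped under the foot, with the driver standing on the screw. Never screw down hard on the block, and leave everything else on the bench alone.

Things in the scene. Friction and masses are not known exactly. Their poses are not given: they have to be found in the camera images.
- gauge: Fixed stop gauge. Origin on the bench under the screw axis; +x along the channel, away from the robot; z up. Base plate 205 (x, -140 to +65) x 120 x 12 mm high. Two rails on it (8 wide, 10 high, x -55 to +60 mm) leave a channel 32 mm wide along x. Bridge posts at y +-45 mm (12 in y, 24 in x), beam 30 (x) x 102 (y) mm, underside at 62, top at 78 mm above the bench.
- stop_screw: Upright stop screw in the beam. Origin on its axis at the top face of its round collar (42 mm across, 4 thick), 92 mm above the bench at the start. Clockwise from above lowers screw, head and foot by 5 mm per rad (steep thread); range from the start 2.2 rad down, 0.4 rad up. Turns against a steady friction of about 0.14 N m, stays where left, yields to an axial push above about 28 N.
- head_top (a point): Top of the screw's flat head, 24 mm above the collar face, on the axis. The head stands on the collar: 24 mm long (own x) x 8 mm thick (y) x 18 mm high, topped by a narrower lead-in 20 x 4.5 x 6 mm. Its x lies along the gauge's x at the start and turns with the screw.
- beam_top (a point): Beam top on the screw axis. Under the beam the screw carries a round steel foot, 22 mm across, turning with it, sprung at 5 N per mm (9 mm travel). How far it stands out differs each time: at the start it is 1 to 6.5 mm above the setting block. Bearing on the block, it adds 4 to 8 N mm of turning moment per N of foot force; 25 N of foot force per rad.
- setting_block: Loose aluminium setting block, about 0.30 kg, in the channel beneath the foot: 165 (x) x 30 (y) x 24 mm high. Origin at the centre of its underside, 12 mm above the bench; x along the gauge's x. At the start its origin is at gauge x -37.5 (+-5) mm. Drawing it out means along the gauge's -x. Even with the foot clear it takes about 1.8 N to slide; each N of foot force adds 0.8 N (read at rest after a pull) to 1.3 N.
- tab (a point): Centre of the setting block's upright tab near its -x end: 24 mm (x) x 12 mm thick (y) x 52 mm high, from 24 to 76 mm above the block's underside, centred at block x -67.5 mm. Pinch it across y.
- driver: Loose chrome driver, about 0.18 kg, 86 mm tall, upright in the holder, socket down. Origin at the centre of the socket's lower rim, z up the shank. Socket outside 44 (x) x 30 (y) x 32 mm; its hole 26.4 (x) x 10.4 (y) mm, 27 deep, fits over the screw's head, either half turn, until the rim rests on the collar; it then stands by itself, with about 0.1 rad of play either way. Shank 14 mm across up to 46 mm.
- paddle (a point): Centre of the driver's flat grip paddle, 40 (driver x) x 14 mm thick (driver y) x 40 mm high, from 46 to 86 mm above the driver's rim. Pinch it across its thickness.
- holder: Fixed grey holder for the driver, origin on the bench under the pocket's centre. Foot 80 x 64 x 6 mm; pocket 48 (x) x 34 (y) mm, floor 6 mm and rim 34 mm above the bench.
- insert: Bystander: loose clear resin tibial insert, 40 x 62 x 20 mm, beside the gauge; origin at its underside.
- jar: Bystander: loose squat brown glass jar, 72 mm across, 75 mm high; origin at its underside.
- spanner: Bystander: loose chrome spanner-style platform tool lying on the bench.
- hold_block1: Bystander: loose blue nitrile-coated holding block, 50 x 32 x 28 mm; origin at its underside.
- hold_block2: Bystander: loose blue nitrile-coated holding block, 50 x 32 x 28 mm; origin at its underside.
- hold_block3: Bystander: loose blue nitrile-coated holding block, 50 x 32 x 28 mm; origin at its underside.
Not all that is in view belongs to the job. There is more than one size of the setting_block; the one meant has the size given above.

How it is judged (in metres and radians):
On the way, in this order (a step that is already met when the one before it is completed fails the run):
1. the driver is seated upright on the screw's head, its rim within 6 mm of the collar (distance between driver and stop_screw below 0.006 m and angle between driver's own z axis and vertical below 0.15 rad), for 0.2 s.
2. the setting block is drawn along by the fingers while the foot bears on it with 2 to 11 N (contact force between stop_screw and setting_block between 2 and 11 N and linear speed of setting_block above 0.003 m/s and contact force between the fingers and setting_block above 0.5 N and distance of setting_block from where it was at the start of the episode above 0.002 m), for 0.1 s.
At the end, for the whole second after the job is handed in: The setting block lies flat in the channel and at rest, drawn out (towards -x of the gauge) 12 to 30 mm from where it started, with the stop's foot bearing on it with 2 to 11 N; the driver stands upright on the screw's head, rim within 6 mm of the collar (all of step 1 and contact force between stop_screw and setting_block between 2 and 11 N and distance of setting_block from where it was at the start of the episode between 0.012 and 0.03 m and x of setting_block in the frame of gauge below -0.044 m and angle between setting_block's own z axis and vertical below 0.06 rad and linear speed of setting_block below 0.01 m/s and linear speed of driver below 0.02 m/s); the robot touches nothing.
It fails at once if the foot bears on the setting block with more than 18 N (contact force between stop_screw and setting_block above 18 N).
It fails at once if the fingers turn or push the screw directly (contact force between the fingers and stop_screw above 1 N).
It fails at once if a bystander (insert, holding block, jar, spanner) is shifted by more than 15 mm (distance of any of insert, hold_block1, hold_block2, hold_block3, jar, spanner from where it was at the start of the episode above 0.015 m).
It also fails if it takes over 67 s, if anything falls off the work surface, if the arm or the gripper's body presses on something with over 40 N, if the wrist force passes 120 N, or if a joint passes its speed limit or range.

## Working session

There is one attempt and no reset: what is moved stays moved. The work goes in short steps, Python scripts to look and compute and a shell command to move; the robot and the scene stay as the last step left them, time stands still between calls to the robot, and variables do not carry over. Pictures are saved under pics/ and viewed, about 8 in all and at most 12, crops included, and the job is handed in when it is done.

```bash
mkdir -p pics
python3 - <<'E'
from station import sense,cams
import cv2
s=sense();print(s)
for n in("scene","top"):
    im=cams.capture(n);cv2.imwrite(f"pics/{n}0.png",im[:,:,::-1]);print(n,cams.camera_params(n))
E
```

```text
{'time_s': 0.0, 'joints': array([ 8.68373474e+01,  2.20920039e+01,  3.80057437e-01, -3.15675842e-02,
       -6.84099258e+01, -1.48209108e+01]), 'joint_velocities': array([-0.01714149,  0.00119126,  0.0622091 , -0.17290503, -0.06061238,
        0.07834454]), 'effort': array([ 5.05862372e-04, -3.90665925e+01,  1.87402350e+01,  4.21973839e+00,
        1.09959953e-02, -1.85400768e-04]), 'tcp_pos': array([0.19274728, 0.59406627, 0.29114155]), 'ee_rot': array([[ 9.51082361e-01, -3.08936801e-01, -6.28871932e-04],
       [-3.08937437e-01, -9.51080054e-01, -2.09551480e-03],
       [ 4.92740879e-05,  2.18728924e-03, -9.99997607e-01]]), 'wrist_force': array([-0.2099784 ,  1.24580162, -0.63228903]), 'moment': array([ 0.02849694, -0.01459531, -0.03263234]), 'gripper_width': 0.998707124115805}
scene {'fx': 613.4184611713029, 'fy': 613.4184611713029, 'cx': 324.1458014720713, 'cy': 243.7843178458774, 'origin': array([1.26633565, 0.77121079, 1.1496137 ]), 'rotation': array([[-0.72224128,  0.48694992, -0.49116933],
       [ 0.69142851,  0.52594737, -0.49528373],
       [ 0.01715084, -0.69732283, -0.71655196]])}
top {'fx': 511.15916119572154, 'fy': 511.15916119572154, 'cx': 320.97790879786135, 'cy': 244.51036552132152, 'origin': array([0.34783262, 0.07024342, 0.99748321]), 'rotation': array([[-0.07880846, -0.97329595,  0.21560198],
       [-0.99687731,  0.0758606 , -0.02192722],
       [ 0.00498598, -0.21665677, -0.97623511]])}
```

View pics/top0.png

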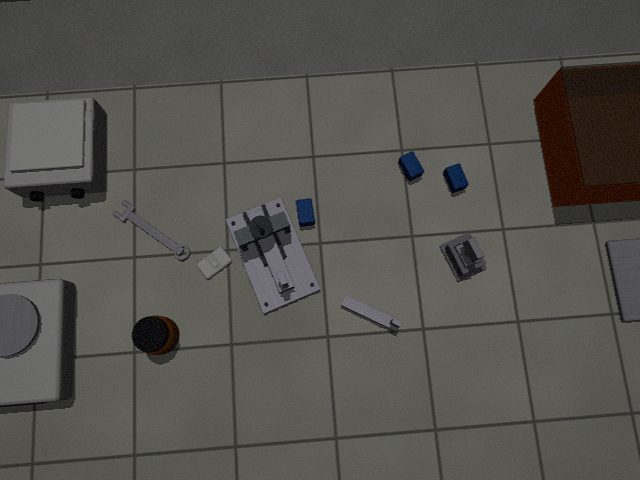

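View pics/scene0.png

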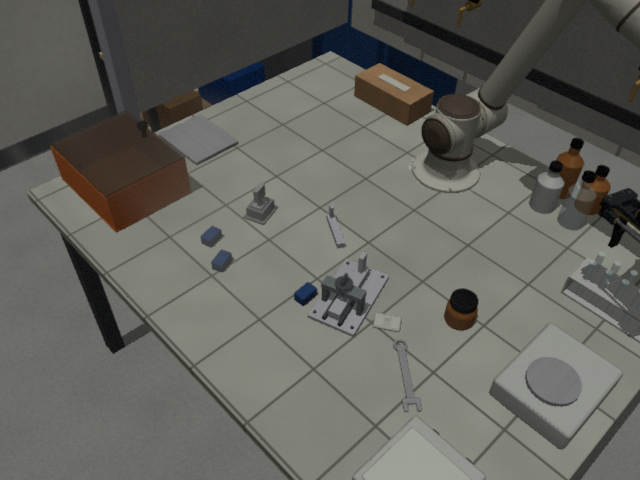

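The top view shows the gauge around (272,255) and the driver in its holder at (464,255). The long bare block at (370,313) is a decoy. I'll enlarge both in both cameras.

Run:
```python
import cv2,numpy as np
t=cv2.imread("pics/top0.png");s=cv2.imread("pics/scene0.png")
def c(im,u,v,w,h): return cv2.convertScaleAbs(cv2.resize(im[v:v+h,u:u+w],(400,300),interpolation=cv2.INTER_CUBIC),alpha=1.5)
# top gauge 160x120 @(200,195) x2.5 ; top holder 80x60@(424,225) x5; scene gauge 120x90@(290,245) x3.33; scene holder 80x60@(220,175) x5
cv2.imwrite("pics/m1.png",np.vstack([np.hstack([c(t,200,195,160,120),c(t,424,225,80,60)]),np.hstack([c(s,290,245,120,90),c(s,220,175,80,60)])]))
```

```text
(no output)
```

View pics/m1.png

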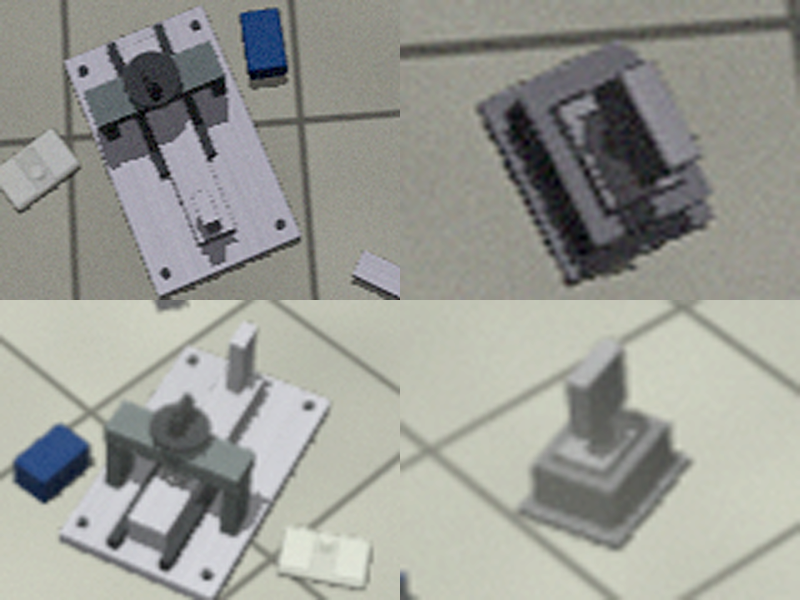

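```bash
cat > h.py <<'E'
import numpy as np
from station import sense,cams
def ray(n,uv,z,p=None):
    p=p or cams.camera_params(n)
    d=p["rotation"]@np.array([(uv[0]-p["cx"])/p["fx"],(uv[1]-p["cy"])/p["fy"],1.])
    return p["origin"]+d*(z-p["origin"][2])/d[2]
def fit(local,world):
    L=np.array(local,float)[:,:2];W=np.array(world)[:,:2]
    l=(L-L.mean(0));w=W-W.mean(0)
    a=np.arctan2((l[:,0]*w[:,1]-l[:,1]*w[:,0]).sum(),(l*w).sum())
    R=np.array([[np.cos(a),-np.sin(a)],[np.sin(a),np.cos(a)]])
    t=W.mean(0)-R@L.mean(0)
    return t,np.degrees(a),W-(L@R.T+t)
E
python3 - <<'E'
from h import *
np.set_printoptions(precision=4,suppress=True)
c=[(226,219.8),(279.2,198.2),(320,290.2),(264,313)]
print("gauge",fit([(.065,.06),(.065,-.06),(-.14,-.06),(-.14,.06)],[ray("top",p,.012) for p in c]))
print("collar",ray("top",(261.6,227),.092),ray("scene",(344,283.4),.092))
c=[(480,105),(572,283),(712,220),(615,42)]
c=[(424+(u-400)/5,225+v/5) for u,v in c]
print("holder",fit([(.04,.032),(-.04,.032),(-.04,-.032),(.04,-.032)],[ray("top",p,.006) for p in c]))
print("paddle",ray("top",(476.6,248),.092),ray("scene",(259.4,187),.092))
print("tab", ray("top",(200+210/2.5,195+225/2.5),.088),ray("scene",(290+243/3.333,245+27/3.333),.088))
E
```

```text
gauge (array([0.5887, 0.1577]), np.float64(18.908283879081758), array([[-0.0003, -0.0025],
       [-0.0024,  0.0025],
       [-0.0004,  0.0016],
       [ 0.0031, -0.0015]]))
collar [0.5889 0.1555 0.092 ] [0.595  0.1612 0.092 ]
holder (array([ 0.519, -0.23 ]), np.float64(20.135802023466976), array([[-0.0002, -0.0015],
       [ 0.0013, -0.0007],
       [-0.0003,  0.0009],
       [-0.0008,  0.0014]]))
paddle [ 0.5194 -0.2311  0.092 ] [ 0.5222 -0.2268  0.092 ]
tab [0.4798 0.1217 0.088 ] [0.4923 0.1226 0.088 ]
```

Gauge is at about (0.589, 0.157), yaw 19°. The holder is at (0.52, -0.23), yaw 20°. I'll move above the driver.

```bash
python3 -m handwheel '[[3.77,4.55,0,0,1],[3.77,4.55,0,0,1],[3.77,4.55,0,0,1],[3.77,4.55,0,0,1],[3.77,4.55,0,0,1],[3.77,4.55,0,0,1],[3.77,4.55,0,0,1],[3.77,4.55,0,0,1],[3.77,4.55,0,0,1],[3.77,4.55,0,0,1]]'; python3 -m handwheel '[[3.77,4.55,0,0,1],[3.77,4.55,0,0,1],[3.77,4.55,0,0,1],[3.77,4.55,0,0,1],[3.77,4.55,0,0,1],[0,0,0,10.5,1],[0,0,0,10.5,1],[0,0,0,10.5,1],[0,0,0,10.5,1],[0,0,0,10.5,1]]'; python3 -m handwheel '[[0,0,0,10.5,1],[0,0,0,10.5,1],[0,0,0,10.5,1],[0,0,0,10.5,1],[0,0,0,10.5,1],[0,0,0,10.5,1],[0,0,0,10.5,1],[0,0,0,10.5,1],[0,0,0,5,1],[0,0,0,0,1]]'
python3 - <<'E'
from h import *
import cv2
s=sense();p=cams.camera_params("wrist");im=cams.capture("wrist")
cv2.imwrite("pics/w1.png",im[:,:,::-1]);print(s["tcp_pos"],s["ee_rot"],s["joints"],p)
E
```

```text
time_s: 1.35
tcp_pos: [0.4112, 0.0434, 0.2923]
ee_rot: [[0.951, -0.308, 0.0], [-0.308, -0.951, 0.0], [0.0, -0.0, -1.0]]
wrist_force: [1.7, 1.5, -0.4]
gripper_width: 0.999
time_s: 2.6
tcp_pos: [0.5198, -0.2292, 0.2917]
ee_rot: [[0.328, -0.945, -0.001], [-0.945, -0.328, 0.0], [-0.001, 0.001, -1.0]]
wrist_force: [0.2, -0.2, -0.2]
gripper_width: 1.002
time_s: 3.85
tcp_pos: [0.5199, -0.2292, 0.2918]
ee_rot: [[-0.936, -0.351, -0.001], [-0.351, 0.936, 0.0], [0.001, 0.001, -1.0]]
wrist_force: [0.3, 0.5, -0.0]
gripper_width: 1.003
[ 0.5199134  -0.22919006  0.29178121] [[-9.36210267e-01 -3.51439153e-01 -9.26286035e-04]
 [-3.51439555e-01  9.36210523e-01  3.09429283e-04]
 [ 7.58453168e-04  6.15224424e-04 -9.99999523e-01]] [-7.45914606e+00  1.65631444e+01 -7.72351244e+00 -1.17219476e-02
 -6.57682684e+01 -6.19606550e+01] {'fx': 346.07688076266544, 'fy': 346.07688076266544, 'cx': 322.69479600441105, 'cy': 232.6900204879135, 'origin': array([ 0.44609275, -0.25627449,  0.38455428]), 'rotation': array([[-0.3512351 ,  0.89819644,  0.2643427 ],
       [ 0.93628458,  0.33626475,  0.10147511],
       [ 0.00225545,  0.28314162, -0.95907546]])}
```

View pics/w1.png

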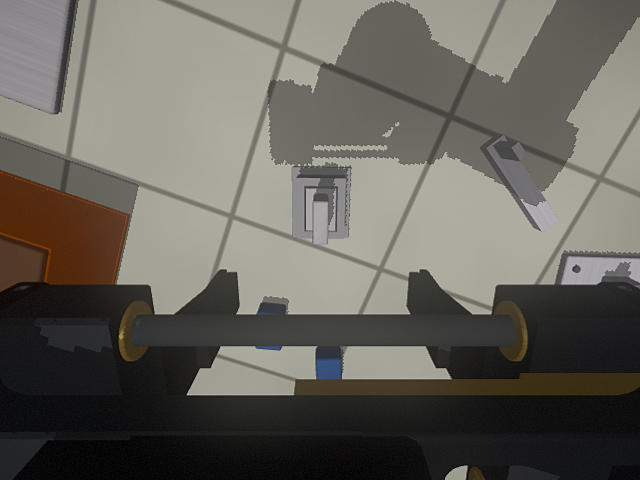

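Run:
```python
from h import *
import cv2
im=cv2.imread("pics/w1.png");cv2.imwrite("pics/w1c.png",cv2.resize(im[155:255,270:370],(600,600),interpolation=cv2.INTER_CUBIC))
for q in [(320.5,202),(320.5,243),(320.5,222)]: print(ray("wrist",q,.092))
```

```text
[ 0.50175975 -0.23677875  0.092     ]
[ 0.53647181 -0.22380774  0.092     ]
[ 0.51839172 -0.23056381  0.092     ]
```

View pics/w1c.png

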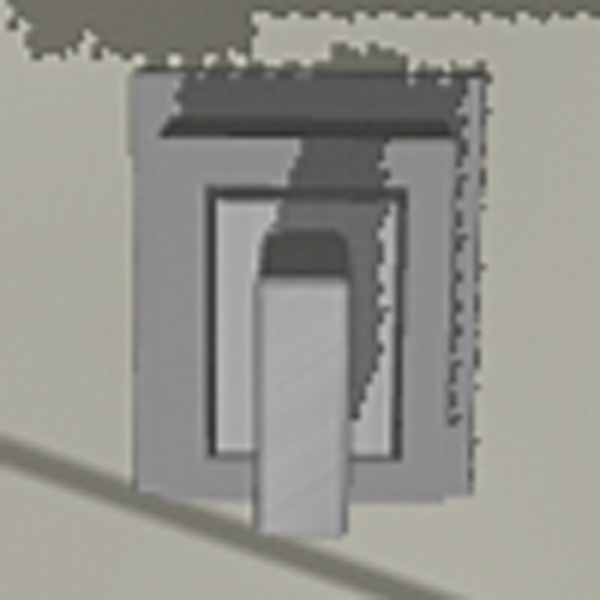

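```bash
python3 -m handwheel '[[0.1,-0.07,5.5,0,1],[0,0,5.5,0,1],[0,0,4.0,0,1],[0,0,1.6,0,1],[0,0,0,0,0],[0,0,0,0,0],[0,0,0,0,0],[0,0,0,0,0],[0,0,0,0,0],[0,0,0,0,0]]'; python3 -m handwheel '[[0,0,-2,0,0],[0,0,-4,0,0],[0,0,-5,0,0],[0,0,-5,0,0],[0,0,0,0,0]]'
```

```text
time_s: 5.15
tcp_pos: [0.5194, -0.2303, 0.1264]
ee_rot: [[-0.937, -0.351, 0.0], [-0.351, 0.937, -0.0], [-0.0, -0.0, -1.0]]
wrist_force: [-0.2, -0.3, 0.1]
gripper_width: 0.401
time_s: 5.78
tcp_pos: [0.5212, -0.2308, 0.2913]
ee_rot: [[-0.936, -0.351, 0.01], [-0.351, 0.936, -0.003], [-0.009, -0.006, -1.0]]
wrist_force: [0.4, 0.3, -0.8]
gripper_width: 0.007
```

The fingers were still closing when I lifted. I'll reopen partway, check the driver and try again.

```bash
python3 -m handwheel '[[0,0,0,0,0.5],[0,0,0,0,0.5],[0,0,0,0,0.5],[0,0,0,0,0.5],[0,0,0,0,0.5]]'
python3 - <<'E'
from h import *
import cv2
s=sense();p=cams.camera_params("wrist");im=cams.capture("wrist")[:,:,::-1]
cv2.imwrite("pics/w2c.png",cv2.resize(im[155:255,270:370],(600,600),interpolation=cv2.INTER_CUBIC));print(s["tcp_pos"],s["gripper_width"])
E
```

```text
time_s: 6.4
tcp_pos: [0.5194, -0.2303, 0.2859]
ee_rot: [[-0.937, -0.351, -0.001], [-0.351, 0.937, 0.0], [0.0, 0.0, -1.0]]
wrist_force: [0.2, 0.2, -0.5]
gripper_width: 0.461
[ 0.51942248 -0.23026331  0.2859499 ] 0.46126139921637904
```

View pics/w2c.png

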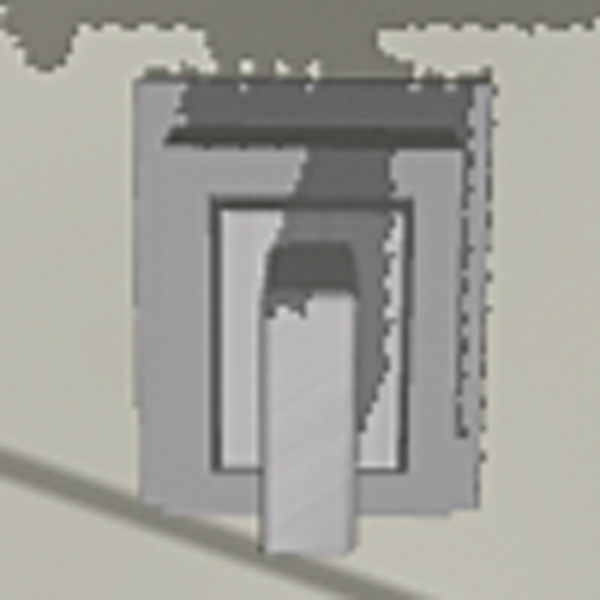

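The driver is undisturbed: its paddle is still at crop columns 262–355, upright in the pocket.

```bash
python3 -m handwheel '[[0,0,6,0,0.5],[0,0,6,0,0.5],[0,0,3.9,0,0.5],[0,0,0,0,0],[0,0,0,0,0],[0,0,0,0,0],[0,0,0,0,0],[0,0,0,0,0],[0,0,0,0,0]]'; python3 -m handwheel '[[0,0,-2,0,0],[0,0,-4,0,0],[0,0,-6,0,0],[0,0,-4,0,0],[0,0,0,0,0]]'
```

```text
time_s: 7.58
tcp_pos: [0.5204, -0.2305, 0.129]
ee_rot: [[-0.936, -0.351, 0.003], [-0.351, 0.936, -0.001], [-0.003, -0.002, -1.0]]
wrist_force: [0.6, -0.1, 7.6]
gripper_width: 0.16
time_s: 8.2
tcp_pos: [0.5205, -0.2305, 0.291]
ee_rot: [[-0.936, -0.351, 0.008], [-0.351, 0.936, -0.001], [-0.007, -0.004, -1.0]]
wrist_force: [0.2, -0.4, -2.2]
gripper_width: 0.159
```

```bash
python3 -m handwheel '[[-3.31,4.645,0,0,0],[-3.31,4.645,0,0,0],[-3.31,4.645,0,0,0],[-3.31,4.645,0,0,0],[-3.31,4.645,0,0,0],[-3.31,4.645,0,0,0],[0,0,0,0,0],[0,0,0,0,0]]'
python3 - <<'E'
from h import *
import cv2,pickle
s=sense();p=cams.camera_params("wrist");im=cams.capture("wrist")[:,:,::-1]
cv2.imwrite("pics/w3.png",im);pickle.dump(p,open("w3.pkl","wb"));print(s["tcp_pos"],s["ee_rot"],s["joints"],p["origin"])
cv2.imwrite("pics/w3b.png",cv2.resize(im[120:420,240:640],(800,600),interpolation=cv2.INTER_CUBIC))
E
```

```text
time_s: 9.2
tcp_pos: [0.6068, 0.1004, 0.2853]
ee_rot: [[-0.936, -0.351, -0.004], [-0.351, 0.936, -0.001], [0.004, 0.0, -1.0]]
wrist_force: [0.2, 0.6, -1.6]
gripper_width: 0.156
[0.60683883 0.10035298 0.28525964] [[-9.36428438e-01 -3.50836617e-01 -3.93042149e-03]
 [-3.50834987e-01  9.36436628e-01 -1.11954513e-03]
 [ 4.07336808e-03  3.30555474e-04 -9.99991649e-01]] [ 2.44345643e+01  2.14420420e+01 -1.48054075e+00 -3.76690397e-02
 -6.73089829e+01 -9.38814282e+01] [0.53329463 0.07344796 0.37826924]
```

View pics/w3b.png

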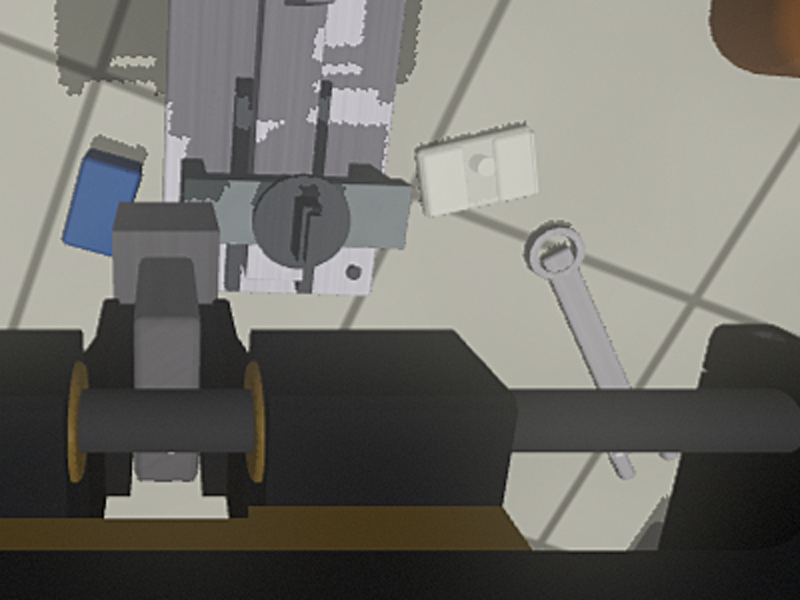

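Run:
```python
from h import *
import cv2,pickle
p=pickle.load(open("w3.pkl","rb"))
im=cv2.imread("pics/w3.png")
a=cv2.resize(im[195:275,285:425],None,fx=5.7,fy=5.7,interpolation=cv2.INTER_CUBIC)
cv2.imwrite("pics/w3d.png",cv2.convertScaleAbs(a,alpha=1.6,beta=10));print(a.shape)
print("collar",ray("",(390.5,230.5),.092,p))
print("rim mid near",ray("",(323.25,221.5),.162,p))
```

```text
(456, 798, 3)
collar [0.58900924 0.15719955 0.092     ]
rim mid near [0.58503917 0.09365544 0.162     ]
```

View pics/w3d.png

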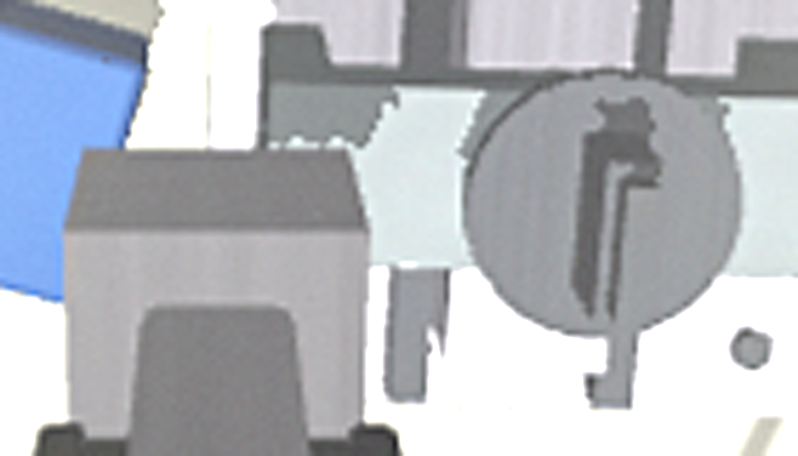

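The collar centre is at about (0.589, 0.157). Relative to the driver rim, I need tool x -4 mm, tool y +58 mm and about +1° of turn.

```bash
python3 -m handwheel '[[-0.2,2.9,0,0.5,0],[-0.22,2.93,0,0.5,0],[0,0,2.0,0,0],[0,0,2.0,0,0],[0,0,0,0,0],[0,0,0,0,0]]'; python3 -m handwheel '[[0,0,0.3,0,0],[0,0,0.3,0,0],[0,0,0.3,0,0],[0,0,0,0,0]]'
```

```text
time_s: 10.0
tcp_pos: [0.5919, 0.1557, 0.2481]
ee_rot: [[-0.943, -0.333, 0.001], [-0.333, 0.943, 0.0], [-0.001, -0.0, -1.0]]
wrist_force: [0.3, 0.2, -1.1]
gripper_width: 0.158
time_s: 10.5
tcp_pos: [0.5913, 0.1565, 0.2379]
ee_rot: [[-0.943, -0.334, -0.001], [-0.334, 0.943, -0.0], [0.001, -0.0, -1.0]]
wrist_force: [0.3, -0.6, -1.3]
gripper_width: 0.151
```

```bash
python3 -m handwheel '[[0,0,0.3,0,0],[0,0,0.3,0,0],[0,0,0,0,0]]'; python3 -m handwheel '[[0,0,0.3,0,0],[0,0,0.2,0,0],[0,0,0,0,0]]'
```

```text
time_s: 10.88
tcp_pos: [0.5913, 0.1565, 0.2318]
ee_rot: [[-0.943, -0.334, -0.001], [-0.334, 0.943, -0.0], [0.001, -0.0, -1.0]]
wrist_force: [0.2, 1.2, -2.0]
gripper_width: 0.161
time_s: 11.25
tcp_pos: [0.5914, 0.1565, 0.227]
ee_rot: [[-0.943, -0.334, -0.0], [-0.334, 0.943, -0.0], [0.001, -0.0, -1.0]]
wrist_force: [0.3, 0.3, -1.8]
gripper_width: 0.158
```

```bash
python3 -m handwheel '[[0,0,0.4,0,0],[0,0,0.4,0,0],[0,0,0,0,0]]'; python3 -m handwheel '[[0,0,0.2,0,0],[0,0,0.1,0,0],[0,0,0,0,0]]'
python3 - <<'E'
from h import *
import cv2
s=sense();print(s["tcp_pos"],s["wrist_force"],s["moment"])
im=cams.capture("scene")[:,:,::-1];cv2.imwrite("pics/s2.png",cv2.resize(im[220:340,270:430],(800,600),interpolation=cv2.INTER_CUBIC))
E
```

```text
time_s: 11.62
tcp_pos: [0.5912, 0.1564, 0.2186]
ee_rot: [[-0.943, -0.334, -0.001], [-0.334, 0.943, -0.0], [0.001, -0.0, -1.0]]
wrist_force: [0.1, -0.6, -2.0]
gripper_width: 0.16
time_s: 12.0
tcp_pos: [0.5914, 0.1565, 0.2162]
ee_rot: [[-0.943, -0.334, -0.0], [-0.334, 0.943, -0.0], [0.0, -0.0, -1.0]]
wrist_force: [0.7, -0.8, -1.5]
gripper_width: 0.159
[0.59144802 0.15650507 0.21620418] [ 0.6884366  -0.79905483 -1.51508116] [ 0.1183432  -0.11920752 -0.01967174]
```

View pics/s2.png

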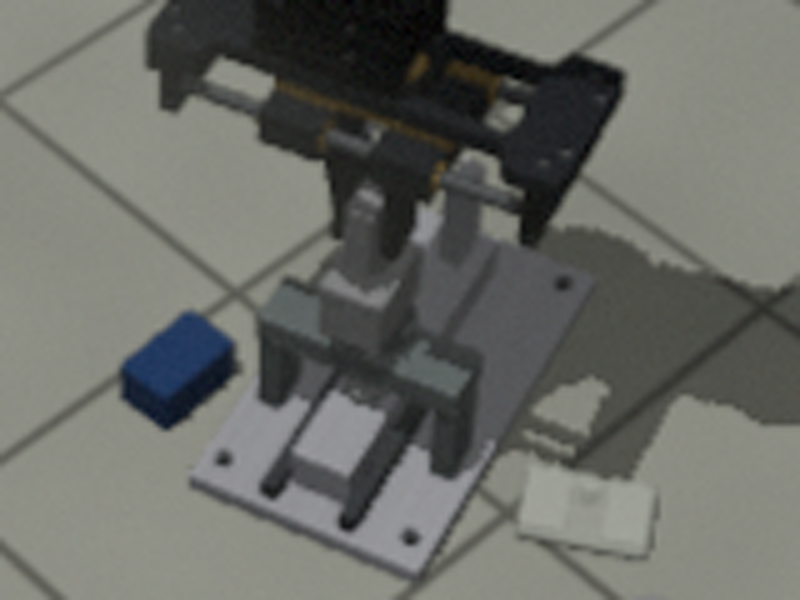

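The driver is down over the head (crop (370,300)). I'll start turning and watch the moment.

```bash
cat > r.py <<'E'
from h import *
s=sense();x=s["ee_rot"][:,0];print("yaw %.2f z %.4f F %s M %s j6 %.1f"%(np.degrees(np.arctan2(x[1],x[0])),s["tcp_pos"][2],s["wrist_force"].round(2),s["moment"].round(4),s["joints"][5]))
E
python3 -m handwheel '[[0,0,0,4,0],[0,0,0.03,4,0]]' >/dev/null; python3 r.py; python3 -m handwheel '[[0,0,0.04,4,0]]'>/dev/null; python3 r.py; python3 -m handwheel '[[0,0,0.04,4,0]]'>/dev/null; python3 r.py; python3 -m handwheel '[[0,0,0.04,4,0]]'>/dev/null; python3 r.py;python3 -m handwheel '[[0,0,0,0,0]]'>/dev/null; python3 r.py
```

```text
yaw -168.60 z 0.2161 F [-1.12  0.9  -1.36] M [0.5337 0.2333 0.1373] j6 -108.6
yaw -172.58 z 0.2158 F [-1.02  0.15 -1.07] M [0.5255 0.2192 0.1402] j6 -112.5
yaw -176.58 z 0.2154 F [-1.18  0.54 -0.29] M [0.4061 0.2262 0.1577] j6 -116.5
yaw 179.43 z 0.2150 F [-0.79  0.55  0.61] M [0.4029 0.1915 0.1633] j6 -120.5
yaw 179.59 z 0.2150 F [-1.13  0.78 -0.37] M [0.4969 0.306  0.1084] j6 -120.4
```

```bash
for i in 1; do :; done; python3 -m handwheel '[[0,0,0.03,4,0]]' >/dev/null; python3 r.py; python3 -m handwheel '[[0,0,0.03,4,0]]'>/dev/null; python3 r.py; python3 -m handwheel '[[0,0,0.03,4,0]]'>/dev/null; python3 r.py; python3 -m handwheel '[[0,0,0.03,4,0]]'>/dev/null; python3 r.py
```

```text
yaw 175.51 z 0.2147 F [-0.93  1.47 -0.66] M [0.5264 0.1873 0.1338] j6 -124.5
yaw 171.49 z 0.2144 F [-0.98  1.69 -1.03] M [0.5216 0.2328 0.1473] j6 -128.5
yaw 167.49 z 0.2140 F [-1.08  1.46  0.09] M [0.459  0.1769 0.147 ] j6 -132.5
yaw 163.49 z 0.2137 F [-0.84  0.9  -0.27] M [0.4013 0.2037 0.1561] j6 -136.5
```

```bash
python3 -m handwheel '[[0,0,0.03,4,0]]' >/dev/null; python3 r.py; python3 -m handwheel '[[0,0,0.03,4,0]]'>/dev/null; python3 r.py; python3 -m handwheel '[[0,0,0.03,4,0]]'>/dev/null; python3 r.py; python3 -m handwheel '[[0,0,0.03,4,0]]'>/dev/null; python3 r.py
```

```text
yaw 159.49 z 0.2133 F [-0.16  1.67 -0.89] M [0.3886 0.1046 0.1656] j6 -140.5
yaw 155.49 z 0.2130 F [-0.5   0.73 -0.8 ] M [0.2874 0.1371 0.1404] j6 -144.5
yaw 151.49 z 0.2127 F [ 0.11  1.22 -1.26] M [0.292  0.0746 0.1549] j6 -148.5
yaw 147.49 z 0.2123 F [-1.18  0.74 -1.56] M [0.2981 0.0374 0.1687] j6 -152.5
```

```bash
python3 -m handwheel '[[0,0,0.03,4,0]]' >/dev/null; python3 r.py; python3 -m handwheel '[[0,0,0.03,4,0]]'>/dev/null; python3 r.py; python3 -m handwheel '[[0,0,0.03,4,0]]'>/dev/null; python3 r.py; python3 -m handwheel '[[0,0,0.03,4,0]]'>/dev/null; python3 r.py
```

```text
yaw 143.49 z 0.2120 F [-0.29  0.97 -1.43] M [0.2905 0.0365 0.1274] j6 -156.5
yaw 139.49 z 0.2117 F [-0.93  0.   -2.02] M [0.1883 0.0105 0.1265] j6 -160.5
yaw 135.49 z 0.2114 F [-0.64  0.51 -0.72] M [0.121  0.0556 0.1284] j6 -164.5
yaw 131.50 z 0.2111 F [-1.75  0.68 -1.25] M [0.1611 0.0476 0.1998] j6 -168.5
```

```bash
python3 -m handwheel '[[0,0,0.03,3,0]]' >/dev/null; python3 r.py; python3 -m handwheel '[[0,0,0.02,2,0]]'>/dev/null; python3 r.py;python3 -m handwheel '[[0,0,0,0,0]]'>/dev/null; python3 r.py
```

```text
yaw 128.53 z 0.2108 F [-1.76  0.06 -0.82] M [0.1644 0.0675 0.2079] j6 -171.4
yaw 126.53 z 0.2107 F [-0.88  0.12 -1.51] M [0.158  0.1684 0.1721] j6 -173.4
yaw 126.57 z 0.2106 F [-1.77  0.06 -0.93] M [0.0383 0.1351 0.1581] j6 -173.4
```

The moment went from about 0.13 to 0.17–0.21 N·m in motion, and to 0.158 at rest against 0.108 earlier, so the foot is likely touching. I'll release the driver and go to the tab for a pull test.

```bash
python3 -m handwheel '[[0,0,0,0,0.5],[0,0,0,0,0.5],[0,0,0,0,0.5],[0,0,-1,0,0.5],[0,0,-4,0,0.5],[0,0,-2,0,0.5],[0,0,0,-10.5,0.5],[0,0,0,-10.5,0.5],[0,0,0,-10.5,0.5],[0,0,0,-10.5,0.5]]'; python3 -m handwheel '[[0,0,0,-10.5,0.5],[0,0,0,-10.5,0.5],[0,0,0,-10.5,0.5],[5.3,0,0,0,0.5],[5.4,0,0,0,0.5],[0,0,0,0,0.5],[0,0,0,0,0.5]]'
python3 r.py
python3 - <<'E'
from h import *
import cv2,pickle
p=cams.camera_params("wrist");im=cams.capture("wrist")[:,:,::-1]
cv2.imwrite("pics/w4.png",im);pickle.dump(p,open("w4.pkl","wb"))
cv2.imwrite("pics/w4b.png",cv2.convertScaleAbs(cv2.resize(im[140:340,200:460],(780,600),interpolation=cv2.INTER_CUBIC),alpha=1.3))
E
```

```text
time_s: 15.92
tcp_pos: [0.5916, 0.1565, 0.2816]
ee_rot: [[-0.981, 0.193, 0.001], [0.193, 0.981, 0.0], [-0.001, 0.001, -1.0]]
wrist_force: [-0.2, -1.1, 1.0]
gripper_width: 0.497
time_s: 16.8
tcp_pos: [0.4917, 0.1202, 0.282]
ee_rot: [[-0.939, -0.343, 0.003], [-0.343, 0.939, 0.001], [-0.003, 0.0, -1.0]]
wrist_force: [0.5, 0.7, 0.2]
gripper_width: 0.506
yaw -159.96 z 0.2820 F [0.48 0.68 0.25] M [ 0.1248 -0.1709 -0.0239] j6 -102.1
```

View pics/w4b.png

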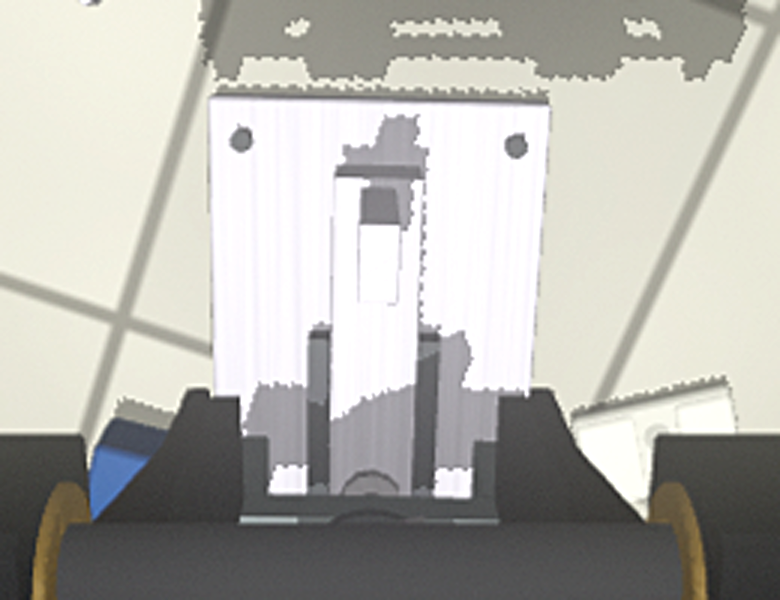

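The tab top is at pixel (326,227), about 3 mm to tool +y and 1.5 mm to tool -x. I need +1° of turn, then descend.

```bash
python3 -m handwheel '[[-0.15,0.29,5,1,0.5],[0,0,6,0,0.5],[0,0,5,0,0.5],[0,0,1,0,0.5],[0,0,0,0,0.5]]'; python3 r.py;python3 -m handwheel '[[0,0,0,0,0.5]]'>/dev/null; python3 r.py; python3 -m handwheel '[[0,0,0,0,0],[0,0,0,0,0],[0,0,0,0,0],[0,0,0,0,0],[0,0,0,0,0],[0,0,0,0,0]]'; python3 r.py;python3 -m handwheel '[[0,0,0,0,0]]'>/dev/null; python3 r.py
```

```text
time_s: 17.48
tcp_pos: [0.4926, 0.1237, 0.1109]
ee_rot: [[-0.945, -0.326, 0.001], [-0.326, 0.945, -0.0], [-0.0, -0.0, -1.0]]
wrist_force: [-0.4, 0.3, 1.0]
gripper_width: 0.501
yaw -160.95 z 0.1109 F [-0.39  0.31  0.99] M [ 0.0826 -0.1614 -0.0163] j6 -103.4
yaw -160.95 z 0.1126 F [ 0.07 -0.16  0.33] M [ 0.0927 -0.1129  0.0373] j6 -103.4
time_s: 18.35
tcp_pos: [0.4913, 0.1231, 0.1108]
ee_rot: [[-0.945, -0.326, 0.0], [-0.326, 0.945, 0.0], [-0.0, 0.0, -1.0]]
wrist_force: [-1.4, -0.7, 2.0]
gripper_width: 0.133
yaw -161.00 z 0.1108 F [-1.38 -0.68  2.04] M [ 0.0636  0.0458 -0.1392] j6 -103.4
yaw -160.99 z 0.1108 F [-0.66 -0.52  4.72] M [ 0.0746  0.1586 -0.2088] j6 -103.4
```

```bash
cat > q.py <<'E'
from h import *
s=sense();F=s["wrist_force"];g=np.array([.945,.326,0]);n=np.array([-.326,.945,0])
print("t %.2f pull %.2f lat %.2f z %.2f Mz %.3f posx' %.2f mm w %.3f"%(s["time_s"],F@g,F@n,F[2],s["moment"][2],1e3*((s["tcp_pos"]-np.array([.4913,.1231,0]))@g),s["gripper_width"]))
E
python3 q.py; python3 -m handwheel '[[0.05,0,0,0,0]]'>/dev/null;python3 q.py; python3 -m handwheel '[[0.05,0,0,0,0]]'>/dev/null;python3 q.py;python3 -m handwheel '[[0.05,0,0,0,0]]'>/dev/null;python3 q.py;python3 -m handwheel '[[0,0,0,0,0]]'>/dev/null;python3 q.py;python3 -m handwheel '[[0,0,0,0,0]]'>/dev/null;python3 q.py
```

```text
t 18.48 pull -0.79 lat -0.27 z 4.72 Mz -0.209 posx' 0.06 mm w 0.130
t 18.60 pull 1.43 lat -0.26 z 2.05 Mz -0.149 posx' 0.01 mm w 0.138
t 18.73 pull 3.85 lat -1.40 z -0.22 Mz -0.231 posx' -0.04 mm w 0.138
t 18.85 pull 5.19 lat -2.08 z -1.30 Mz -0.147 posx' -0.13 mm w 0.136
t 18.98 pull 5.49 lat -1.54 z -0.59 Mz -0.165 posx' -0.16 mm w 0.137
t 19.10 pull 5.77 lat -1.86 z 0.58 Mz -0.170 posx' -0.14 mm w 0.137
```

```bash
for k in 1; do python3 -m handwheel '[[0.05,0,0,0,0]]'>/dev/null;python3 q.py; python3 -m handwheel '[[0.05,0,0,0,0]]'>/dev/null;python3 q.py;python3 -m handwheel '[[0.05,0,0,0,0]]'>/dev/null;python3 q.py;python3 -m handwheel '[[0,0,0,0,0]]'>/dev/null;python3 q.py;python3 -m handwheel '[[0,0,0,0,0]]'>/dev/null;python3 q.py; done
```

```text
t 19.23 pull 7.08 lat -2.32 z -1.92 Mz -0.221 posx' -0.28 mm w 0.140
t 19.35 pull 7.88 lat -2.61 z -2.65 Mz -0.200 posx' -0.46 mm w 0.134
t 19.48 pull 7.26 lat -3.49 z -3.32 Mz -0.194 posx' -0.68 mm w 0.139
t 19.60 pull 7.18 lat -1.82 z -1.98 Mz -0.271 posx' -0.69 mm w 0.135
t 19.73 pull 7.22 lat -2.05 z -3.16 Mz -0.210 posx' -0.71 mm w 0.134
```

The block starts sliding at about 7.2–7.9 N, which implies a foot force of about 4.4–6.8 N, inside 2–11 N. I'll draw it out.

```bash
python3 -m handwheel '[[0.1,0,0,0,0],[0.1,0,0,0,0],[0.1,0,0,0,0]]'>/dev/null;python3 q.py; python3 -m handwheel '[[0.15,0,0,0,0],[0.15,0,0,0,0],[0.15,0,0,0,0]]'>/dev/null;python3 q.py;python3 -m handwheel '[[0.15,0,0,0,0],[0.15,0,0,0,0],[0.15,0,0,0,0]]'>/dev/null;python3 q.py;python3 -m handwheel '[[0,0,0,0,0],[0,0,0,0,0]]'>/dev/null;python3 q.py
```

```text
t 20.10 pull 7.40 lat -1.52 z -3.23 Mz -0.125 posx' -3.40 mm w 0.137
t 20.48 pull 7.53 lat -1.69 z -4.81 Mz -0.100 posx' -7.73 mm w 0.142
t 20.85 pull 7.15 lat -1.15 z -3.94 Mz -0.168 posx' -12.25 mm w 0.134
t 21.10 pull 6.83 lat -1.30 z -3.70 Mz -0.093 posx' -12.44 mm w 0.138
```

```bash
python3 -m handwheel '[[0.15,0,0.05,0,0],[0.15,0,0,0,0],[0.15,0,0,0,0],[0.15,0,0,0,0],[0.15,0,0,0,0]]'>/dev/null;python3 q.py;python3 -m handwheel '[[0,0,0,0,0],[-0.08,0,0,0,0],[-0.08,0,0,0,0],[0,0,0,0,0]]'>/dev/null;python3 q.py; python3 -m handwheel '[[0,0,0,0,0.5],[0,0,0,0,0.5],[0,0,0,0,0.5],[0,0,0,0,0.5],[0,0,-4,0,0.5],[0,0,-6,0,0.5],[0,0,-6,0,0.5],[0,0,0,0,0.5]]'; python3 q.py
python3 - <<'E'
from h import *
import cv2
w=cams.capture("wrist")[:,:,::-1];t=cams.capture("top")[:,:,::-1];s=cams.capture("scene")[:,:,::-1]
for n,i in(("w5",w),("t5",t),("s5",s)):cv2.imwrite(f"pics/{n}.png",i)
A=cv2.resize(s[235:335,280:400],(480,400),interpolation=cv2.INTER_CUBIC)
B=cv2.resize(w[140:340,200:360],(320,400),interpolation=cv2.INTER_CUBIC)
cv2.imwrite("pics/m5.png",np.hstack([A,B]))
E
```

```text
t 21.73 pull 8.97 lat -0.88 z -2.87 Mz -0.169 posx' -18.84 mm w 0.135
t 22.23 pull 5.35 lat 1.31 z 1.02 Mz -0.129 posx' -18.87 mm w 0.136
time_s: 23.22
tcp_pos: [0.4734, 0.1172, 0.2753]
ee_rot: [[-0.945, -0.327, 0.01], [-0.327, 0.945, 0.005], [-0.011, 0.002, -1.0]]
wrist_force: [0.0, -0.2, -1.2]
gripper_width: 0.5
t 23.23 pull -0.06 lat -0.22 z -1.25 Mz -0.028 posx' -18.81 mm w 0.500
```

View pics/m5.png

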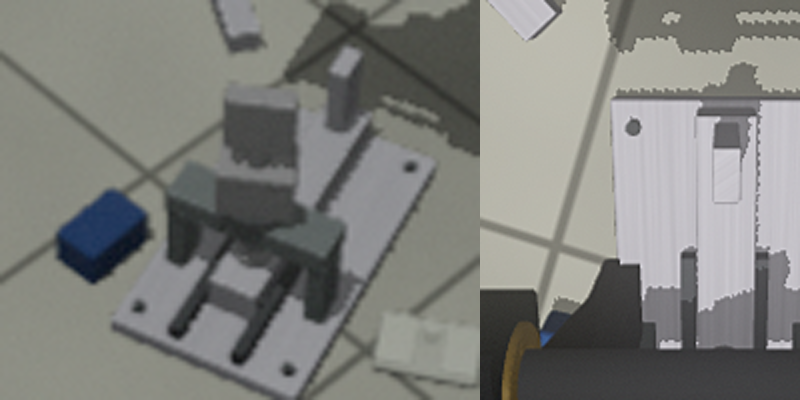

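The tab kept the same place relative to the gripper (pixel row 227 before and after), so the block moved with the fingers, about 18.8 mm. The driver stands upright on the screw and the gripper is clear. Handing in.

```bash
python3 -c "
from station import job;print(job.finish_job())"
```

```text
the job is handed in; nothing more can be done
None
```

I fitted the driver onto the stop screw and turned it clockwise about 65°. The turning moment then rose from about 0.13 to 0.17–0.21 N·m, which I took as the foot touching the block. I pinched the tab and drew the block out about 19 mm, then let go with the gripper clear. I handed in at about 23 s of the 67 s allowed; no verdict was reported.

**Drag:** the block held at 5.8 N and slid at about 7.2–7.5 N, a little tighter than the 6 N asked for. From the friction figures given, that puts the foot force at about 4–7 N, inside the 2–11 N window. I inferred this from the pull; I did not measure the foot force directly. One reading reached 9.0 N during the last part of the draw, when I was also lowering the tool slightly.

**Last checks:** the tab kept its place relative to the gripper in the wrist pictures, so the block moved with the fingers. The scene picture shows the driver upright on the screw. The blue block and resin insert in that crop look unmoved, but I did not check the other bystanders again.

**What went wrong:** the first grasp of the driver missed because I lifted before the fingers had closed. A picture showed the driver undisturbed, and the second grasp held.

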